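# Put the salt tin away in the condiment box

## Robot

A 7-joint arm with a two-finger parallel gripper is mounted at the origin on the work surface. World frame = base frame: x ahead of the robot, y to its left, z up, the work surface at z = 0. Lengths are in m, angles in rad, forces in N, time in s.
With the tool pointing down it reaches from about 0.425 to 0.8 m from the base axis. Payload 8.3 kg.
Tool frame: the origin (TCP) lies midway between the tips of the shut fingers; the grasp point (between the pads) lies 19 mm behind it (tcp_to_grasp is the distance from the TCP to the grasp point, in m); z points along the fingers, y is the line along which they close (so a half turn about z gives the same grasp; the last joint's range is limited). The gripper opens to 85 mm and grips with 20 to 120 N. Pads are 22 mm wide; open, the fingers measure 114 mm over their backs; the gripper's body (76 mm by 85 mm) begins 54 mm behind the grasp point. The pads swing forward as they close: fully open they stand 13 mm farther back than shut.
Start: joints at [-1.245, 0.383, 0.016, 1.37, -0.006, 1.388, -0.046], TCP at [0.237, 0.578, 0.231] pointing down, gripper open.
Joint ranges: [-2.95, 2.95], [-0.25, 2.06], [-1.52, 1.56], [0.18, 2.33], [-1.44, 4.58], [0.02, 2.06], [-3.01, 3.01]. Speed limits (rad/s): [2.39, 2.39, 3.01, 3.01, 3.14, 3.14, 3.14].

## Interface

Orientations are given as a rotation vector (axis times angle).
In Python, from workcell import * gives the robot as it stands.
- The arm moves only by the shell command python3 -m pendant 'ROWS'. ROWS is JSON, one flat list of numbers, 5 for each row, row after row: the shift along the tool's x, y, z in m, then the turn about the tool's z in degrees, then the opening, from -1 (shut) to 1 (fully open). In form: [tx, ty, tz, spin, grip, tx, ty, tz, spin, grip, ...]. A call has 1 to 20 rows; each row shifts and turns the commanded pose from where the row before left it, along the tool's axes as they then stand; what a row does not reach is not made up. A row lasts 1/8 s, in which the tool goes at most 62.5 mm and 10.7 degrees, less where a joint would pass 70% of its speed; a pose out of reach is approached as far as the arm can. A call with a gripper value outside its range is refused whole. The fingers move at their own pace and stop on an object; the grip force is fixed at half the most. Time passes only in rows, so rows that do not move let the fingers close. It gives the time, the measured TCP pose, the force, the opening and the grip force at its end, in the units of the state.
- get_obs(): the state, without advancing time (a new reading comes with each control period).
- get_image(name): name is "scene" or "top"; returns the picture (384x512x3 uint8, blue, green, red); there is no depth.
- camera_info(name): a dict with "K" (3x3 intrinsics, pixels), "k1" (the pictures are not rectified: a ray, as slopes to the right and down, at radius r is drawn at 1 + k1 r^2 times it, then the intrinsics apply), "R" (3x3) and "t" (3): a world point X has camera coordinates R X + t. Camera axes: x right, y down, z forward; pixel columns grow to the right and rows downward; lengths in m; the calibration is good to about 2 mm. A picture is of the moment at which its call begins. camera_info takes no time and is no camera call.
- sign_off(): hands the job in; it is judged then, once.
Trained networks look in the newest picture that a camera, given by its name, has taken for a name from the list of things; names that differ only in an ending like _2 or _b are one class to them, and where a whole thing is asked for, a point or a joint stands for the part that bears it (a point fixed in the world has none). Each returns a list of dicts, best first, with "conf" (0 to 1); they miss things now and then, are a little off and sometimes report something else, mostly with a low value. They report only what shows in the picture. A call takes as long as a camera call. They do not tell look-alikes from the thing itself.
- find_in(camera, label): "position" ([column, row] as shares, 0 to 1, of the picture: columns of its width, rows of its height, amid what is visible of it).
The state is a dict: "time_s": time; "joint_positions": joint angles; "joint_vel": joint speeds; "joint_torque": joint torques, N m; "tcp_pos": TCP position; "ee_rot": TCP orientation; "wrist_force": force on the tool from outside, world axes, zero at the start; "moment": the same for the moment, N m; "finger_gap": finger opening in m; "gripper_force": force on a finger pad.
Only numpy, scipy, OpenCV 4.12 (cv2) and the standard library are available. Lean on these libraries where they do the work, as an engineer would, in place of code of your own. Each camera call takes 0.05 s, during which the arm holds its last target. There are 200 camera calls.

## Task

Pull the condiment box's red front door down open, stand the small brass tin upright on the floor inside the box (set it down rather than drop it) and push the door back up until it is fully shut. Do not upset or shove aside the jar already in the box, and leave the other things on the table where they are.

Things in the scene. Friction and masses are not known exactly. Their poses are not given: they have to be found in the camera images.
- caddy: Steel condiment box, fixed, 170 deep (x) x 300 wide (y) x 155 high. Origin: on the table under the middle of its front face; x points into the box, away from the robot, z up. Front wall 50 high, 6 thick; above it an opening that slopes back 0.733 rad from upright, closed by the door. Inside clear x 6 to 164, y -142 to 142, floor at z 6. Roof only over x 110 to 170, top at z 155.
- flap (a joint): Angle (rad) of the box's red door, hinged along its lower edge: axis along the box's y at x 0, z 50 of the box. 0 = shut, leaning back 0.733 from upright; grows as its top comes out towards the robot and down; 0.733 = upright, stop at 1.92. Panel 300 wide, 150 from hinge to upper edge, 10 thick. Stiff hinge: stays where it is left, 3 to 5 N at the grip moves it.
- flap_grip (a point): Centre of the door's grip: brass barrel, 20 dia., 34 long along the box's y, on a 16 wide lug at the middle of the door's upper edge. With b = joint - 0.733, in the box's frame: x = -180 sin b - 20 cos b, z = 50 + 180 cos b - 20 sin b. Pinch its two flat ends from above, fingers closing along the box's y; it turns between the pads as the door swings.
- box_floor (a point): Point on the box's inner floor, 50 behind the front face, in the middle of the width; axes as the box's. The tin clears the shut door if its centre lies 45 or more behind the front face; a gripper from above clears the roof up to about 60 behind it.
- tin: Small plain brass tin, closed, 46 in diameter, 42 high, about 0.12 kg; origin at the centre of its underside, z up. Starts standing on the table to the left of the box, among the black pot and the steel cup.
- jar: White ceramic jar with a red lid, 44 in diameter, 40 high; stands in the left half (box's +y) inside the box, 60 to 90 from the middle. Origin at the centre of its underside.
- pot: Black pot with a wooden lid, 48 in diameter, 44 high, on the table; origin under its centre. To be left alone.
- cup: Small open steel cup, 52 in diameter, 55 high, on the table; origin under its centre. To be left alone.
- bowl_b: Brass bowl, 110 in diameter, 40 high, far left; origin under its centre. To be left alone.
- spoon: Steel spoon lying at the far left; to be left alone.
Mind the look-alikes: they are no part of the job. What is shaped like the tin but blue or purple is not meant.

How it is judged:
On the way, in this order (a step that is already met when the one before it is completed fails the run):
1. the door is pulled down open, at least 1.25 rad from shut (value of joint flap above 1.25 rad), for 0.2 s.
2. the tin is lowered in the box to within 10 mm of its floor while the fingers still hold it, and not dropped (x of tin in the frame of caddy between 0.015 and 0.155 m and y of tin in the frame of caddy between -0.135 and 0.135 m and z of tin in the frame of caddy between -0.005 and 0.016 m and contact force between the fingers and tin above 0.5 N).
At the end, for the whole second after the job is handed in: The door is shut (within 0.06 rad), the tin stands upright (within 0.15 rad) and at rest on the floor inside the box, released, and the jar still stands upright inside it (value of joint flap below 0.06 rad and x of tin in the frame of caddy between 0.015 and 0.155 m and y of tin in the frame of caddy between -0.135 and 0.135 m and z of tin in the frame of caddy between -0.005 and 0.012 m and angle between each of tin, jar's own z axis and vertical below 0.15 rad and linear speed of tin below 0.02 m/s and x of jar in the frame of caddy between 0.015 and 0.155 m and y of jar in the frame of caddy between -0.135 and 0.135 m and z of jar in the frame of caddy between -0.005 and 0.012 m and contact force between the fingers and tin below 0.1 N); the robot touches nothing.
It fails at once if the jar in the box is tipped over (0.5 rad) or shoved 40 mm (angle between jar's own z axis and vertical above 0.5 rad or distance of jar from where it was at the start of the episode above 0.04 m).
It fails at once if the pot, the cup, the loose bowl or the spoon is moved 30 mm or more (distance of any of pot, cup, bowl_b, spoon from where it was at the start of the episode above 0.03 m).
It also fails if it takes over 72 s, if anything falls off the work surface, if the arm or the gripper's body presses on something with over 40 N, if the wrist force passes 120 N, or if a joint passes its speed limit or range.

## Working session

There is one attempt and no reset: what is moved stays moved. The work goes in short steps, Python scripts to look and compute and a shell command to move; the robot and the scene stay as the last step left them, time stands still between calls to the robot, and variables do not carry over. Pictures are saved under pics/ and viewed, at most 10 in all, crops included, and the job is handed in when it is done.

```bash
mkdir -p pics; cat > h.py <<'E'
from workcell import *
import numpy as np, cv2
from scipy.spatial.transform import Rotation as Ro
def ray(cam,u,v):
    c=camera_info(cam);K=np.array(c["K"]);R=np.array(c["R"]);t=np.array(c["t"]);k=c["k1"]
    d=np.array([(u-K[0,2])/K[0,0],(v-K[1,2])/K[1,1]]);s=d.copy()
    for _ in range(20): s=d/(1+k*(s@s))
    return -R.T@t, R.T@np.array([s[0],s[1],1])
def at_z(cam,u,v,z):
    o,d=ray(cam,u,v);return o+d*(z-o[2])/d[2]
def proj(cam,X):
    c=camera_info(cam);K=np.array(c["K"]);p=np.array(c["R"])@X+np.array(c["t"]);s=p[:2]/p[2];s=s*(1+c["k1"]*(s@s))
    return K[0,0]*s[0]+K[0,2],K[1,1]*s[1]+K[1,2]
def tri(a,b):
    (o1,d1),(o2,d2)=ray(*a),ray(*b)
    A=np.stack([d1,-d2],1);s=np.linalg.lstsq(A,o2-o1,rcond=None)[0]
    p,q=o1+d1*s[0],o2+d2*s[1];return (p+q)/2,np.linalg.norm(p-q)
E
python3 - <<'E'
from h import *
np.set_printoptions(precision=3,suppress=True)
for c in("scene","top"):
    cv2.imwrite(f"pics/{c}0.png",get_image(c))
    i=camera_info(c);print(c,-np.array(i["R"]).T@np.array(i["t"]))
    for l in("caddy","flap","flap_grip","tin","jar","pot","cup","bowl_b","spoon"):
        print(l,[(round(r["position"][0]*512),round(r["position"][1]*384),round(r["conf"],2)) for r in find_in(c,l)])
o=get_obs();print(o["tcp_pos"],o["ee_rot"],Ro.from_rotvec(o["ee_rot"]).as_matrix(),o["time_s"],o["finger_gap"])
E
```

```text
scene [1.157 0.36  0.987]
caddy [(126, 232, 0.89)]
flap [(342, 211, 0.71), (133, 204, 0.61), (162, 230, 0.28), (291, 234, 0.23)]
flap_grip [(133, 207, 0.69)]
tin [(343, 214, 0.86), (126, 232, 0.75), (342, 181, 0.72), (338, 246, 0.65)]
jar [(166, 229, 0.5), (302, 296, 0.16)]
pot [(282, 198, 0.89)]
cup [(292, 232, 0.72)]
bowl_b [(301, 296, 0.87)]
spoon [(390, 290, 0.89)]
top [0.447 0.193 1.469]
caddy []
flap [(351, 173, 0.91)]
flap_grip [(353, 173, 0.76)]
tin [(190, 221, 0.66), (199, 254, 0.56), (193, 186, 0.48)]
jar []
pot [(239, 223, 0.62)]
cup [(225, 189, 0.55)]
bowl_b []
spoon [(152, 177, 0.85)]
[0.237 0.578 0.231] [-0.607 -3.082  0.   ] [[-0.925  0.379 -0.   ]
 [ 0.379  0.925 -0.   ]
 [ 0.    -0.    -1.   ]] 1.0 0.08534690771946117
```

```bash
python3 - <<'E'
import cv2,numpy as np
a=cv2.imread("pics/scene0.png");b=cv2.imread("pics/top0.png")
cv2.imwrite("pics/s0z.png",cv2.resize(a[120:330,60:420],(800,467),interpolation=3))
cv2.imwrite("pics/t0z.png",cv2.resize(b[100:290,140:440],(800,507),interpolation=3))
E
```

```text
(no output)
```

View pics/s0z.png

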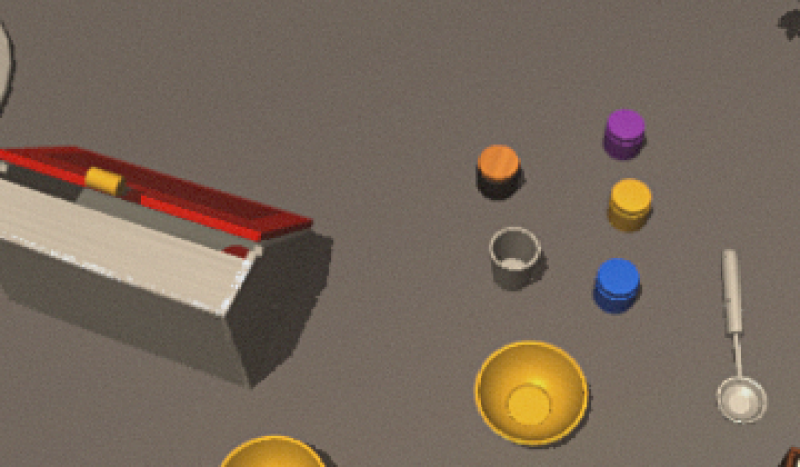

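View pics/t0z.png

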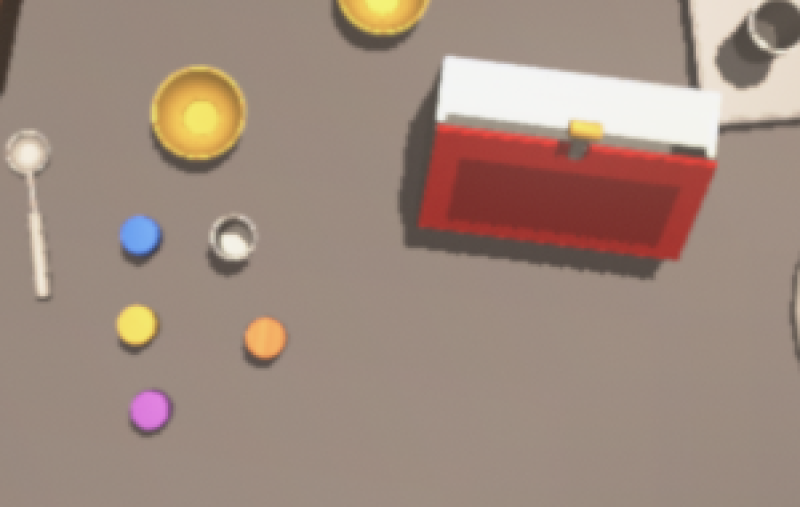

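The wanted tin is brass: scene (343,214), top (190,221). Look-alikes are the blue one at scene (338,246)/top (193,186), the purple one at scene (342,181)/top (199,254), and the wooden-lidded pot at scene (283,197). The box is at the right with the door shut, and the jar's red lid shows in the gap at scene (166,231).

```bash
cat > fit.py <<'E'
from h import *
from scipy.optimize import least_squares
np.set_printoptions(precision=4,suppress=True)
S=lambda u,v:(60+u/2.2222,120+v/2.2238); T=lambda u,v:(140+u/2.6667,100+v/2.6684)
D=[("top",T(444,57),(.17,.15,.155)),("top",T(720,93),(.17,-.15,.155)),
("scene",S(225,315),(.17,.15,.155)),("scene",S(250,387),(.17,.15,0)),("scene",S(260,247),(.11,.15,.155)),("top",T(418,227),(-.0,.15,.05)),("top",T(679,260),(-.0,-.15,.05)),
("scene",(133,207),(.1056,0,.197)),("top",(359.5,148.4),(.1056,0,.197))]
def W(p,X):
    c,s=np.cos(p[2]),np.sin(p[2]);return np.array([p[0]+c*X[0]-s*X[1],p[1]+s*X[0]+c*X[1],X[2]])
if __name__=="__main__":
    f=lambda p:np.concatenate([np.array(proj(c,W(p,X)))-uv for c,uv,X in D])
    r=least_squares(f,[.6,-.1,0],loss="soft_l1");print(r.x,r.fun.reshape(-1,2))
    p=r.x;print("grip",W(p,(.1056,0,.197)),"reach",[np.hypot(*W(p,(-.18*np.sin(b)-.02*np.cos(b),0,0))[:2]) for b in(-.733,0,.6,1.187)])
    print("tin tri",tri(("scene",343,210),("top",190.5,221.5)))
    for n,z,s,t in(("tin",.042,S(630,194),T(136,325)),("pot",.044,S(499,160),T(265,338)),("cup",.055,S(515,245),T(233,237)),("blue",.042,S(617,273),T(139,235)),("purple",.042,S(626,125),T(150,410))):
        print(n,at_z("scene",*s,z),at_z("top",*t,z))
    print("jar",at_z("scene",*S(236,250),.046))
    b=cv2.imread("pics/scene0.png");cv2.imwrite("pics/crop.png",cv2.resize(b[170:270,260:370],(660,600),interpolation=3))
E
python3 fit.py
```

```text
[ 0.5724 -0.0703 -0.1108] [[ -0.1268   0.6738]
 [ -0.1388   0.3616]
 [  0.1491  -1.3669]
 [  1.2897  -0.5251]
 [ -2.9228   4.8647]
 [ -0.3355  -1.0187]
 [ -1.0303  -1.0471]
 [-25.8568  -4.0868]
 [ -0.4679  -0.4244]]
grip [ 0.6774 -0.082   0.197 ] reach [np.float64(0.6823082129844343), np.float64(0.5567404851654735), np.float64(0.45860655905444253), np.float64(0.4023617712427981)]
tin tri (array([0.4696, 0.4016, 0.0295]), np.float64(0.003619130255937954))
tin [0.4707 0.3995 0.042 ] [0.4683 0.4    0.042 ]
pot [0.4575 0.2522 0.044 ] [0.4561 0.2511 0.044 ]
cup [0.5693 0.2906 0.055 ] [0.5706 0.2895 0.055 ]
blue [0.5723 0.3985 0.042 ] [0.5723 0.3995 0.042 ]
purple [0.3764 0.3837 0.042 ] [0.3715 0.3813 0.042 ]
jar [0.6333 0.007  0.046 ]
```

View pics/crop.png

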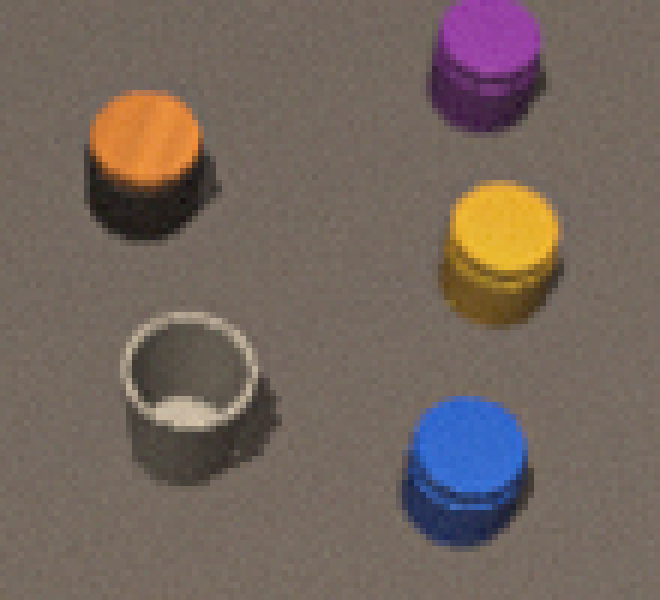

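The close crop confirms that the tin at crop (503,250) is brass, with the purple one above it and the blue one below. First I go over the grip.

```bash
python3 -m pendant '[0,0,-0.025,-8,1, 0,0,-0.025,-8,1, -0.0284,-0.0337,0,0,1, -0.0284,-0.0337,0,0,1, -0.0284,-0.0337,0,0,1, -0.0284,-0.0337,0,0,1, -0.0284,-0.0337,0,0,1, -0.0284,-0.0337,0,0,1, -0.0284,-0.0337,0,0,1, -0.0284,-0.0337,0,0,1, -0.0284,-0.0337,0,0,1, -0.0284,-0.0337,0,0,1, -0.0284,-0.0337,0,0,1, -0.0284,-0.0337,0,0,1, -0.0284,-0.0337,0,0,1, -0.0284,-0.0337,0,0,1, -0.0284,-0.0337,0,0,1, -0.0284,-0.0337,0,0,1, -0.0284,-0.0337,0,0,1, -0.0284,-0.0337,0,0,1]'
cat > st.py <<'E'
from fit import *
p=[.5724,-.0703,-.1108]
def tool():
    o=get_obs();R=Ro.from_rotvec(o["ee_rot"]).as_matrix();d=np.array(o["tcp_pos"])-[p[0],p[1],0]
    print("t",o["time_s"],"tcp box",W([0,0,-p[2]],d),"yaw err deg",np.degrees(np.arctan2(R[1,1],R[0,1])-np.pi/2-p[2]),"F",np.array(o["wrist_force"]),"gap",o["finger_gap"],"gf",o["gripper_force"])
if __name__=="__main__": tool()
E
python3 st.py
```

```text
time_s: 3.5
tcp_pos: [0.6795, -0.0814, 0.2813]
ee_rot: [0.171, 3.137, 0.0]
wrist_force: [0.2, 0.6, 0.4]
finger_gap: 0.0854
gripper_force: 0.0
t 3.5 tcp box [0.1076 0.0008 0.2813] yaw err deg 0.11073902766964354 F [0.2012 0.6146 0.4411] gap 0.08539213537136649 gf 0.0
```

```bash
python3 -m pendant '[0.002,-0.001,0.02,0,1, 0,0,0.02,0,1, 0,0,0.02,0,1, 0,0,0.02,0,1, 0,0,0.012,0,1, 0,0,0.011,0,1, 0,0,0,0,1, 0,0,0,0,-1, 0,0,0,0,-1, 0,0,0,0,-1, 0,0,0,0,-1, 0,0,0,0,-1, 0,0,0,0,-1, 0,0,0,0,-1]'; python3 st.py
```

```text
time_s: 5.25
tcp_pos: [0.677, -0.0817, 0.179]
ee_rot: [0.172, 3.135, -0.001]
wrist_force: [1.6, -2.3, 5.7]
finger_gap: 0.0331
gripper_force: 61.1
t 5.25 tcp box [0.1053 0.0002 0.179 ] yaw err deg 0.056833458926806794 F [ 1.5835 -2.2708  5.6644] gap 0.033149542988855085 gf 61.10888600349426
```

```bash
cat > arc.py <<'E'
import numpy as np,sys
a,b,n=float(sys.argv[1]),float(sys.argv[2]),int(sys.argv[3])
j=np.linspace(a,b,n+1)-.733;x=-.18*np.sin(j)-.02*np.cos(j);z=.05+.18*np.cos(j)-.02*np.sin(j)
tx=np.round(-x+x[0],3);tz=np.round(-z+z[0],3)
for u,v in zip(np.diff(tx),np.diff(tz)):print(f"{u:.3f},0,{v:.3f}",end="; ")
E
python3 arc.py 0 1.42 18
```

```text
0.012,0,-0.008; 0.012,0,-0.007; 0.013,0,-0.006; 0.014,0,-0.004; 0.014,0,-0.004; 0.014,0,-0.003; 0.014,0,-0.002; 0.014,0,0.000; 0.014,0,0.001; 0.015,0,0.002; 0.014,0,0.002; 0.013,0,0.004; 0.014,0,0.006; 0.013,0,0.006; 0.012,0,0.007; 0.012,0,0.008; 0.011,0,0.009; 0.010,0,0.010;
```

```bash
python3 -m pendant '[0.012,0,-0.008,0,-1, 0.012,0,-0.007,0,-1, 0.013,0,-0.006,0,-1, 0.014,0,-0.004,0,-1, 0.014,0,-0.004,0,-1, 0.014,0,-0.003,0,-1, 0.014,0,-0.002,0,-1, 0.014,0,0,0,-1, 0.014,0,0.001,0,-1]'; python3 st.py
```

```text
time_s: 6.38
tcp_pos: [0.5557, -0.0676, 0.2107]
ee_rot: [-0.171, -3.137, -0.0]
wrist_force: [5.1, -1.1, -8.7]
finger_gap: 0.0329
gripper_force: 60.5
t 6.375 tcp box [-0.0169  0.0009  0.2107] yaw err deg 0.09819266675954401 F [ 5.117  -1.0887 -8.6556] gap 0.03293076272180714 gf 60.46939015388489
```

```bash
python3 -m pendant '[0.015,0,0.002,0,-1, 0.014,0,0.002,0,-1, 0.013,0,0.004,0,-1, 0.014,0,0.006,0,-1, 0.013,0,0.006,0,-1, 0.012,0,0.007,0,-1, 0.012,0,0.008,0,-1, 0.011,0,0.009,0,-1, 0.010,0,0.010,0,-1, 0,0,0,0,-1, 0,0,0,0,-1, 0,0,0,0,-1]'; python3 st.py
```

```text
time_s: 7.88
tcp_pos: [0.4422, -0.0543, 0.1576]
ee_rot: [-0.17, -3.135, -0.002]
wrist_force: [-6.7, 5.9, 6.7]
finger_gap: 0.0331
gripper_force: 63.4
t 7.875 tcp box [-0.1312  0.0015  0.1576] yaw err deg 0.151230284091743 F [-6.718   5.8545  6.6746] gap 0.033085743993922306 gf 63.39439630508423
```

```bash
python3 -m pendant '[0,0,0,0,1, 0,0,0,0,1, 0,0,0,0,1, 0,0,0,0,1, 0,0,-0.02,0,1, 0,0,-0.03,0,1, 0,0,-0.04,0,1]'; python3 - <<'E'
from st import *
tool()
for c in("top","scene"):cv2.imwrite(f"pics/{c}1.png",get_image(c))
a=cv2.imread("pics/top1.png")[90:300,140:440];b=cv2.imread("pics/scene1.png")[120:330,40:340]
cv2.imwrite("pics/v1.png",cv2.resize(np.hstack([a,b]),(800,280),interpolation=3))
E
```

```text
time_s: 8.75
tcp_pos: [0.4424, -0.0556, 0.2476]
ee_rot: [-0.172, -3.135, 0.001]
wrist_force: [0.4, 1.7, -1.2]
finger_gap: 0.0853
gripper_force: 0.0
t 8.75 tcp box [-0.1308  0.0002  0.2476] yaw err deg 0.06660228225390441 F [ 0.3713  1.7113 -1.1511] gap 0.0852730034540135 gf 0.0
```

View pics/v1.png

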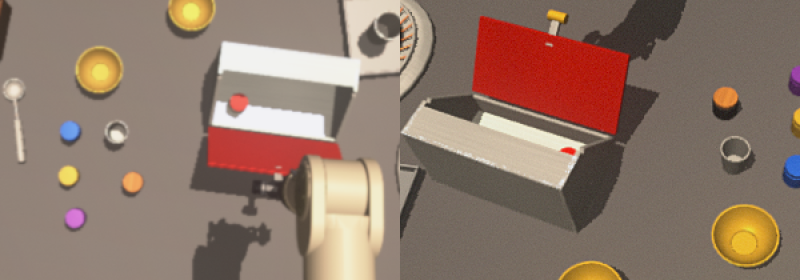

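The door is open, with its grip at crop (557,17) in the scene half. The jar is untouched, its lid at (238,103) in the top half. Next I go over the tin.

```bash
python3 -m pendant '[0,0,-0.03,0,1, 0.002,0.038,0,0,1, 0.002,0.038,0,0,1, 0.002,0.038,0,0,1, 0.002,0.038,0,0,1, 0.002,0.038,0,0,1, 0.002,0.038,0,0,1, 0.002,0.038,0,0,1, 0.002,0.038,0,0,1, 0.002,0.038,0,0,1, 0.002,0.038,0,0,1, 0.002,0.038,0,0,1, 0.002,0.038,0,0,1, 0,0,0.04,0,1, 0,0,0.04,0,1, 0,0,0.04,0,1, 0,0,0,0,1]'; python3 - <<'E'
from st import *
tool()
J=at_z("top",318.5,167.3,.046);print("jar box",W([0,0,-p[2]],J-[p[0],p[1],0]))
print("tin box",W([0,0,-p[2]],np.array([.469-p[0],.4-p[1],0])))
E
```

```text
time_s: 10.98
tcp_pos: [0.4671, 0.3985, 0.1531]
ee_rot: [-0.172, -3.131, 0.009]
wrist_force: [-1.0, -0.3, 0.3]
finger_gap: 0.0847
gripper_force: 0.0
t 10.975 tcp box [-0.1565  0.4543  0.1531] yaw err deg 0.07691029729527771 F [-0.9936 -0.2637  0.2508] gap 0.0847239781335747 gf 0.0
jar box [0.0605 0.0884 0.046 ]
tin box [-0.1548  0.456   0.    ]
```

```bash
python3 -m pendant '[-0.002,0.002,0.03,0,1, 0,0,0.03,0,1, 0,0,0.03,0,1, 0,0,0.025,0,1, 0,0,0.02,0,1, 0,0,0.01,0,1, 0,0,0.003,0,1, 0,0,0,0,1, 0,0,0,0,-1, 0,0,0,0,-1, 0,0,0,0,-1, 0,0,0,0,-1, 0,0,0,0,-1, 0,0,0,0,-1]'; python3 st.py
```

```text
time_s: 12.72
tcp_pos: [0.4717, 0.4024, 0.0103]
ee_rot: [0.172, 3.136, 0.002]
wrist_force: [-0.9, -1.1, 6.1]
finger_gap: 0.044
gripper_force: 61.6
t 12.725 tcp box [-0.1524  0.4587  0.0103] yaw err deg 0.07114561732815097 F [-0.8817 -1.0992  6.0722] gap 0.0440306595573038 gf 61.581126207020134
```

```bash
python3 -m pendant '[0,0,-0.01,0,-1, 0,0,-0.03,0,-1, 0,0,-0.04,0,-1, 0,0,-0.04,0,-1, 0,0,-0.04,0,-1, 0,0,-0.04,0,-1, 0,0,-0.04,0,-1, 0,0,-0.02,0,-1, 0,0,0,0,-1]' && python3 -m pendant '[-0.006,-0.015,0,0,-1, -0.013,-0.031,0,0,-1, -0.013,-0.031,0,0,-1, -0.013,-0.031,0,0,-1, -0.013,-0.031,0,0,-1, -0.013,-0.031,0,0,-1, -0.013,-0.031,0,0,-1, -0.013,-0.031,0,0,-1, -0.013,-0.031,0,0,-1, -0.013,-0.031,0,0,-1, -0.013,-0.031,0,0,-1, -0.013,-0.031,0,0,-1, -0.013,-0.031,0,0,-1, -0.013,-0.031,0,0,-1, -0.013,-0.031,0,0,-1, -0.013,-0.031,0,0,-1, -0.006,-0.015,0,0,-1, 0,0,0,0,-1]'; python3 - <<'E'
from st import *
tool()
for c in("top","scene"):cv2.imwrite(f"pics/{c}2.png",get_image(c))
a=cv2.imread("pics/top2.png")[90:300,140:440];b=cv2.imread("pics/scene2.png")[90:300,40:340]
cv2.imwrite("pics/v2.png",cv2.resize(np.hstack([a,b]),(800,280),interpolation=3))
E
```

```text
time_s: 13.85
tcp_pos: [0.4717, 0.4025, 0.2714]
ee_rot: [0.172, 3.134, 0.004]
wrist_force: [0.4, -0.3, -1.4]
finger_gap: 0.044
gripper_force: 61.5
time_s: 16.1
tcp_pos: [0.6221, -0.1141, 0.2682]
ee_rot: [-0.176, -3.135, 0.001]
wrist_force: [-0.4, 1.4, -1.6]
finger_gap: 0.0439
gripper_force: 61.5
t 16.1 tcp box [ 0.0543 -0.038   0.2682] yaw err deg -0.08199253861347233 F [-0.4253  1.4176 -1.5899] gap 0.04393944883089822 gf 61.46459287265316
```

View pics/v2.png

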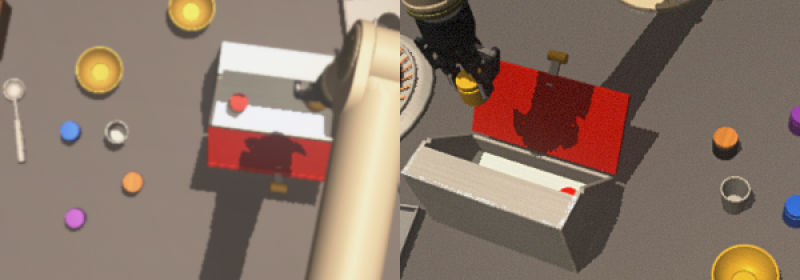

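The tin is held upright in the fingers at scene crop (468,88), over the box's right half. Now I lower it.

```bash
python3 -m pendant '[0,0,0.02,0,-1, 0,0,0.025,0,-1, 0,0,0.025,0,-1, 0,0,0.025,0,-1, 0,0,0.025,0,-1, 0,0,0.025,0,-1, 0,0,0.02,0,-1, 0,0,0.02,0,-1, 0,0,0.02,0,-1, 0,0,0.015,0,-1, 0,0,0.01,0,-1, 0,0,0.005,0,-1, 0,0,0,0,-1, 0,0,0,0,-1]'; python3 st.py
```

```text
time_s: 17.95
tcp_pos: [0.6233, -0.1127, 0.0349]
ee_rot: [0.172, 3.136, -0.0]
wrist_force: [0.1, -0.1, -0.8]
finger_gap: 0.0438
gripper_force: 61.5
t 17.95 tcp box [ 0.0553 -0.0365  0.0349] yaw err deg 0.0672516982915846 F [ 0.0623 -0.0632 -0.7833] gap 0.04382195572004677 gf 61.460134440567344
```

```bash
python3 -m pendant '[0,0,0.006,0,-1, 0,0,0.005,0,-1, 0,0,0.003,0,-1, 0,0,0.002,0,-1, 0,0,0.001,0,-1, 0,0,0,0,-1, 0,0,0,0,-1]'; python3 st.py
```

```text
time_s: 18.82
tcp_pos: [0.623, -0.1126, 0.0174]
ee_rot: [0.172, 3.137, -0.0]
wrist_force: [-0.0, 0.3, -2.1]
finger_gap: 0.0437
gripper_force: 61.5
t 18.825 tcp box [ 0.0549 -0.0364  0.0174] yaw err deg 0.07291343906391948 F [-0.0041  0.2981 -2.0812] gap 0.04370023973741616 gf 61.46239212714136
```

```bash
python3 -m pendant '[0,0,0.001,0,-1, 0,0,0.001,0,-1, 0,0,0,0,-1, 0,0,0,0,-1]'; python3 st.py
```

```text
time_s: 19.32
tcp_pos: [0.623, -0.1126, 0.0163]
ee_rot: [0.172, 3.136, 0.0]
wrist_force: [-4.3, 0.6, 6.5]
finger_gap: 0.044
gripper_force: 62.3
t 19.325 tcp box [ 0.055  -0.0364  0.0163] yaw err deg 0.07184031097155176 F [-4.2972  0.6116  6.5455] gap 0.04398392975667328 gf 62.346007567830384
```

```bash
python3 -m pendant '[0,0,0,0,-0.2, 0,0,0,0,0.2, 0,0,0,0,0.6, 0,0,0,0,1, 0,0,0,0,1, 0,0,0,0,1, 0,0,-0.01,0,1, 0,0,-0.02,0,1, 0,0,-0.03,0,1, 0,0,-0.04,0,1, 0,0,-0.04,0,1, 0,0,-0.04,0,1, 0,0,-0.04,0,1, 0,0,-0.04,0,1, 0.03,0,0,0,1, 0.04,0,0,0,1, 0.04,0,0,0,1, 0,0,0,0,1]'; python3 - <<'E'
from st import *
tool()
a=get_image("top")[90:300,140:440];b=get_image("scene")[90:300,40:340]
cv2.imwrite("pics/v3.png",cv2.resize(np.hstack([a,b]),(800,280),interpolation=3))
E
```

```text
time_s: 21.58
tcp_pos: [0.5115, -0.1009, 0.2776]
ee_rot: [0.173, 3.134, 0.002]
wrist_force: [0.7, 1.5, -0.0]
finger_gap: 0.0854
gripper_force: 0.0
t 21.575 tcp box [-0.0571 -0.0372  0.2776] yaw err deg 0.016550731964630708 F [ 0.6515  1.5493 -0.0121] gap 0.08538185930407258 gf 0.0
```

View pics/v3.png

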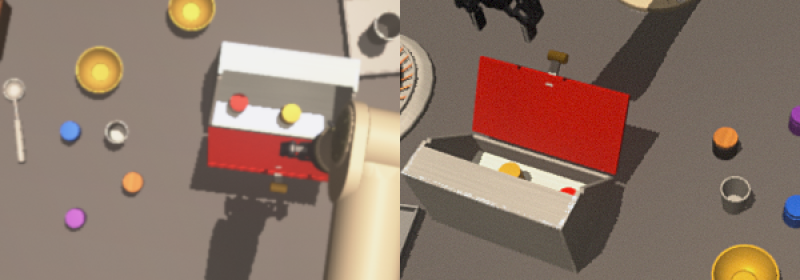

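The tin stands in the box at top crop (291,114), with the jar unmoved at (238,103). Next I re-grip the door.

```bash
python3 - <<'E'
from st import *
J=at_z("top",358.2,175.5,.048);print("tin box",W([0,0,-p[2]],J-[p[0],p[1],0]))
E
python3 -m pendant '[0.025,0.012,0,0,1, 0.025,0.012,0,0,1, 0.024,0.013,0,0,1, 0,0,0,0,1, 0,0,0.03,0,1, 0,0,0.03,0,1, 0,0,0.03,0,1, 0,0,0.02,0,1, 0,0,0.01,0,1, 0,0,0,0,1, 0,0,0,0,-1, 0,0,0,0,-1, 0,0,0,0,-1, 0,0,0,0,-1, 0,0,0,0,-1, 0,0,0,0,-1]'; python3 st.py; python3 arc.py 1.42 0 18
```

```text
tin box [ 0.0505 -0.0355  0.048 ]
time_s: 23.68
tcp_pos: [0.4442, -0.0545, 0.1559]
ee_rot: [0.17, 3.137, 0.002]
wrist_force: [-2.4, 3.9, 4.7]
finger_gap: 0.0331
gripper_force: 59.7
t 23.675 tcp box [-0.1292  0.0015  0.1559] yaw err deg 0.14206112615163546 F [-2.4424  3.8658  4.6506] gap 0.033138945243462 gf 59.65258598327637
-0.010,0,-0.010; -0.011,0,-0.009; -0.012,0,-0.008; -0.013,0,-0.007; -0.013,0,-0.006; -0.013,0,-0.005; -0.014,0,-0.004; -0.014,0,-0.003; -0.014,0,-0.002; -0.014,0,-0.001; -0.014,0,0.001; -0.015,0,0.001; -0.014,0,0.003; -0.013,0,0.004; -0.014,0,0.005; -0.013,0,0.006; -0.012,0,0.006; -0.012,0,0.008;
```

```bash
python3 -m pendant '[-0.010,0,-0.010,0,-1, -0.011,0,-0.009,0,-1, -0.012,0,-0.008,0,-1, -0.013,0,-0.007,0,-1, -0.013,0,-0.006,0,-1, -0.013,0,-0.005,0,-1, -0.014,0,-0.004,0,-1, -0.014,0,-0.003,0,-1, -0.014,0,-0.002,0,-1, -0.014,0,-0.001,0,-1, -0.014,0,0.001,0,-1, -0.015,0,0.001,0,-1, -0.014,0,0.003,0,-1, -0.013,0,0.004,0,-1, -0.014,0,0.005,0,-1, 0,0,0,0,-1]'; python3 st.py
```

```text
time_s: 25.68
tcp_pos: [0.6427, -0.0778, 0.1968]
ee_rot: [0.172, 3.135, -0.001]
wrist_force: [2.1, -0.6, 2.9]
finger_gap: 0.0333
gripper_force: 63.3
t 25.675 tcp box [0.0707 0.0003 0.1968] yaw err deg 0.06726798870099684 F [ 2.1464 -0.5966  2.8979] gap 0.033267252964763606 gf 63.292447328567505
```

```bash
python3 -m pendant '[-0.012,0,0.005,0,-1, -0.012,0,0.006,0,-1, -0.011,0,0.007,0,-1, -0.002,0,0.002,0,-1, 0,0,0,0,-1, 0,0,0,0,-1]'; python3 st.py
```

```text
time_s: 26.42
tcp_pos: [0.679, -0.082, 0.177]
ee_rot: [0.172, 3.134, -0.001]
wrist_force: [3.7, -1.3, 4.9]
finger_gap: 0.0328
gripper_force: 64.9
t 26.425 tcp box [0.1072 0.0002 0.177 ] yaw err deg 0.059730270707946606 F [ 3.6684 -1.2767  4.9098] gap 0.032803349728504946 gf 64.85412955284119
```

```bash
python3 -m pendant '[-0.002,0,0.002,0,-1, -0.001,0,0.001,0,-1, 0,0,0,0,-1, 0,0,0,0,-1]'; python3 st.py
```

```text
time_s: 26.92
tcp_pos: [0.6814, -0.0823, 0.1753]
ee_rot: [0.172, 3.134, -0.001]
wrist_force: [-1.1, 0.0, 11.6]
finger_gap: 0.033
gripper_force: 65.8
t 26.925 tcp box [0.1097 0.0002 0.1753] yaw err deg 0.0546876935701424 F [-1.1245  0.0023 11.6157] gap 0.03304523716529782 gf 65.76576948165894
```

```bash
python3 -m pendant '[0,0,0,0,-0.2, 0,0,0,0,0.4, 0,0,0,0,1, 0,0,0,0,1, 0,0,0,0,1, 0,0,-0.01,0,1, 0,0,-0.03,0,1, 0,0,-0.04,0,1, 0,0,-0.04,0,1, 0.02,0.03,0,0,1, 0.03,0.04,0,0,1, 0.03,0.04,0,0,1, 0.03,0.04,0,0,1, 0.03,0.04,0,0,1, 0.03,0.04,0,0,1, 0.02,0.03,0,0,1, 0,0,0,0,1]'; python3 - <<'E'
from st import *
tool()
a=get_image("top");b=get_image("scene");cv2.imwrite("pics/top4.png",a);cv2.imwrite("pics/scene4.png",b)
s=cv2.imread("pics/scene0.png");t=cv2.imread("pics/top0.png")
r=lambda i:cv2.resize(i,(400,300),interpolation=3)
c=lambda i:r(i[170:290,55:215]);d=lambda i:r(i[105:225,270:430])
cv2.imwrite("pics/v4.png",np.vstack([np.hstack([c(s),c(b)]),np.hstack([d(t),d(a)])]))
E
```

```text
time_s: 29.05
tcp_pos: [0.5185, 0.2013, 0.2943]
ee_rot: [0.162, 3.137, 0.003]
wrist_force: [0.5, -1.1, 0.7]
finger_gap: 0.0857
gripper_force: 0.0
t 29.05 tcp box [-0.0836  0.264   0.2943] yaw err deg 0.4354796511720291 F [ 0.4822 -1.1328  0.6814] gap 0.08568449250635848 gf 0.0
```

View pics/v4.png

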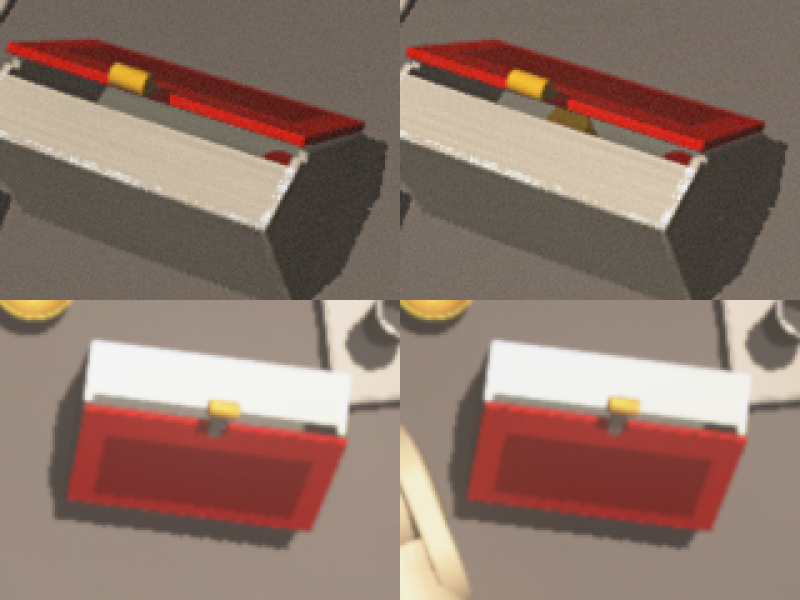

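```bash
python3 - <<'E'
from st import *
print("meas before scene (107,201.6) top (359.6,148.6); after (106.2,204) top (359.2,147.4)")
for j in(-.03,0,.03,.06,.1):
    b=j-.733;X=W(p,(-.18*np.sin(b)-.02*np.cos(b),0,.05+.18*np.cos(b)-.02*np.sin(b)))
    print(j,np.array(proj("scene",X)),np.array(proj("top",X)))
E
```

```text
meas before scene (107,201.6) top (359.6,148.6); after (106.2,204) top (359.2,147.4)
-0.03 [106.5307 205.3837] [358.9405 146.6489]
0 [107.1567 202.8525] [359.0259 147.9862]
0.03 [107.8239 200.3217] [359.0977 149.3731]
0.06 [108.5314 197.7949] [359.1559 150.8084]
0.1 [109.5358 194.4381] [359.2118 152.7952]
```

The shut door now reads about -0.01 rad in both views, slightly tighter than at the start. The tin shows upright in the gap at picture (570,120), and the jar's lid is unmoved at (680,157).

```bash
python3 -c "
from workcell import *
print(sign_off())"
```

```text
the job is handed in; nothing more can be done
None
```

The brass tin stands upright inside the box, the red door is pushed fully shut, and the jar and the other things on the table were left in place. The job is handed in at about 29 s; no verdict came back.

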